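# Hold in the recessed reset button of a sloping mixer with the reset rod

### The arm

A 6-joint arm with a two-finger parallel gripper is mounted at the origin on the work surface. World frame = base frame: x ahead of the robot, y to its left, z up, the work surface at z = 0. Lengths are in m, angles in degrees, forces in N, time in s.
With the tool pointing down it reaches from about 0.35 to 0.775 m from the base axis. Payload 5.5 kg.
Tool frame: the origin (TCP) lies between the finger pads; the fingertips stand 19 mm ahead of it and the grasp point (between the pads) is the TCP; z points along the fingers, y is the line along which they close (so a half turn about z gives the same grasp; the last joint's range is limited). The gripper opens to 85 mm and grips with 20 to 120 N. Pads are 22 mm wide; open, the fingers measure 114 mm over their backs; the gripper's body (76 mm by 85 mm) begins 54 mm behind the grasp point. The pads swing forward as they close: fully open they stand 13 mm farther back than shut.
Start: joints at [60.642, 17.945, 2.641, 74.691, 0, 82.002], TCP at [0.209, 0.536, 0.25] pointing down, gripper open.
Joint ranges: [-158.12, 158.12], [-49.38, 96.58], [-58.88, 72.47], [-126.05, 133.96], [-84.25, 85.87], [-180, 180]. Speed limits (degrees/s): [147.25, 147.25, 180, 180, 180, 180].

### API

Orientations are given as [roll, pitch, yaw] about the fixed x, y, z axes, in that order (R = Rz(yaw) Ry(pitch) Rx(roll)).
In Python, from plant import arm, jaws, kin, monitor, grab_frame, job_done, recognise, pinpoint gives the robot as it stands. Calls block until the motion is done:
- arm.move_ptp(position, orientation): joint-space move of the TCP to a pose.
- arm.servo_line(position, ori=None, max_speed=0.15, force_limit=None): straight line of the TCP; ori=None keeps the orientation; max_speed is the mean speed in m/s. With force_limit (N) it stops when the force on the tool has changed by that much, and returns True; else False.
- arm.move_j(angles): joint-space move.
- jaws.ungrasp() and jaws.gripper_close(): open the fingers fully, or close them until they stop; the grip force is fixed at half the most.
- arm.pause(seconds).
- kin.solve_ik(position, orientation): joint angles nearest the present ones, or None.
- monitor.sense(): the state.
- grab_frame(name): name is "scene" or "side" or "wrist"; returns a dict with "img" (400x640x3 uint8, red, green, blue), "fx", "fy", "cx", "cy" (pixels), "R" (3x3) and "t" (3): a world point X has camera coordinates R X + t. Camera axes: x right, y down, z forward; pixel columns grow to the right and rows downward; lengths in m; the calibration is good to about 2 mm. A picture is of the moment at which its call begins. There is no depth.
A pose or a line that the arm cannot do raises arm.IKError and nothing moves.
- job_done(): hands the job in; it is judged then, once.
Trained networks look in a picture, given as the dict that the camera call returned (one of the last four; its "shot" number tells which), for a name from the list of things; names that differ only in an ending like _2 or _b are one class to them, and where a whole thing is asked for, a point or a joint stands for the part that bears it (a point fixed in the world has none). Each returns a list of dicts, best first, with "score" (0 to 1); they miss things now and then, are a little off and sometimes report something else, mostly with a low value. They report only what shows in the picture. A call takes as long as a camera call. They do not tell look-alikes from the thing itself.
- recognise(picture, target): "centre" ([column, row] in pixels, amid what is visible of it).
- pinpoint(picture, target): "centre" ([column, row] in pixels: a listed point, or the origin of a listed thing).
The state is a dict: "time": time; "joint_positions": joint angles; "qvel": joint speeds; "tau": joint torques, N m; "tcp_pos": TCP position; "eef_rot": TCP orientation; "ft_force": force on the tool from outside, world axes, zero at the start; "torque": the same for the moment, N m; "grip_width": finger opening in m; "grip_force": force on a finger pad.
Only numpy, scipy, OpenCV 4.12 (cv2) and the standard library are available. Lean on these libraries where they do the work, as an engineer would, in place of code of your own. Each camera call takes 0.05 s, during which the arm holds its last target. There are 200 camera calls.

### The job

Reset the mixing console: take the slim-handled reset rod from the wooden tool block, slide it straight down the plain reset well in the console's sloping panel until the hidden button at the bottom is fully in, and hold it there for at least three seconds, pressing gently. Then draw it out and put it back upright in the bore it came from, lowering it all the way down before you let go. Leave the other tools, the mouse and the mug where they are.

Things in the scene. Friction and masses are not known exactly. Their poses are not given: they have to be found in the camera images.
- well_mouth (a point): Centre of the mouth of the reset well, on the panel's surface: a plain round blind hole, 9 mm across, flush, without nut or collar, at the left end (seen from the robot) of the top row of sockets. Its five neighbours in the row are jack sockets with raised six-sided nuts. Axes: z out of the panel along the well's axis, leaning 30 degrees from vertical towards the console's front; x up the slope.
- mixer: The mixing console, fixed: a black wedge 214 mm deep (x), 284 mm wide (y), 40 mm high in front, 156 mm at the back, its light grey panel sloping 30 degrees up from the front, with knobs and faders up to 15 mm proud. Origin under its centre on the desk, z up, front towards -x. In its frame the well's mouth is at x 74, y 92, z 138 mm.
- reset_button (a joint): How far the sprung button at the bottom of the well is pressed, m: 0 out, 0.004 fully in against its solid stop; held in means above 0.003. Its face lies 14 to 24 mm below the well's mouth when out, different each time and not measurable from outside. It starts to move at about 2.5 N and is fully in at about 6 N; over 20 N would break it.
- rod_grip (a point): The reset rod, at the middle of its handle; z along the tool from tip to handle. It stands upright in the block: black round handle 12 mm across from 51 mm below this point to 39 mm above it, a flange 20 mm across below it (underside 55 mm below this point), then a bare steel rod 5 mm across and 60 mm long, tapered to 3 mm at its end. 154 mm long in all, about 40 g.
- rod_tip (a point): The lower end of the reset rod, 115 mm below rod_grip on its axis. Axes as for rod_grip.
- reset_rod: The same reset rod; origin on its axis at the underside of the flange, which rests on the top of the block.
- tool_block: Fixed wooden block, 55 (x) by 160 (y) by 75 mm high, with three vertical blind bores in its top, 9 mm across and 68 mm deep, at y -50, 0 and 50 mm. Origin under its centre on the desk, z up. Each bore holds one tool, whose flange or handle rests on the block's top; which tool stands in which bore varies.
- screwdriver_grip (a point): Screwdriver in the tool block, at the middle of its handle: thick grey barrel handle, 26 mm in diameter and 88 mm high above the block. Not needed.
- nut_driver_grip (a point): Nut driver in the tool block, at the middle of its handle: short six-sided wooden handle, 21 mm across and 54 mm high above the block. Not needed.
- mouse_center (a point): Black computer mouse lying loose on the desk, 103 by 62 by 35 mm; the point is 15 mm above the desk. Not needed.
- mug_center (a point): White mug standing on the desk, 80 mm across, 92 mm high, its handle to its +y; the point is half-way up. Not needed.
Mind the look-alikes: they are no part of the job. Leave any pink or red look-alike of the reset_rod alone.

How it is judged:
By the outcome, as a careful person would: the job done as asked, in the order asked, and still so for the second after the job is handed in, with the robot touching nothing.
It also fails if it takes over 67 s, if anything falls off the work surface, if the arm or the gripper's body presses on something with over 40 N, if the wrist force passes 120 N, or if a joint passes its speed limit or range.

## Working session

There is one attempt and no reset: what is moved stays moved. The work goes in short steps, each a Python script; the robot and the scene stay as the last script left them, time stands still between calls to the robot, and variables do not carry over. Pictures are saved under pics/ and viewed, at most 10 in all, crops included, and the job is handed in when it is done.

```bash
ls; mkdir -p pics; cat > h.py <<'E'
from plant import arm, jaws, kin, monitor, grab_frame, job_done, recognise, pinpoint
import numpy as np, cv2
def save(p,name): cv2.imwrite('pics/'+name+'.png',p['img'][:,:,::-1])
def proj(p,X):
    c=p['R']@np.array(X)+p['t']; return np.array([p['fx']*c[0]/c[2]+p['cx'],p['fy']*c[1]/c[2]+p['cy']])
def ray(p,uv):
    R=np.array(p['R']);t=np.array(p['t']); d=R.T@np.array([(uv[0]-p['cx'])/p['fx'],(uv[1]-p['cy'])/p['fy'],1]); return -R.T@t,d/np.linalg.norm(d)
def tri(obs):
    A=np.zeros((3,3));b=np.zeros(3);rs=[ray(p,uv) for p,uv in obs]
    for o,d in rs: M=np.eye(3)-np.outer(d,d);A+=M;b+=M@o
    X=np.linalg.solve(A,b); return X,[np.linalg.norm((np.eye(3)-np.outer(d,d))@(X-o))*1e3 for o,d in rs]
def onz(p,uv,z):
    o,d=ray(p,uv); return o+d*(z-o[2])/d[2]
E
python3 - <<'E'
from h import *
np.set_printoptions(precision=4,suppress=True)
ps={n:grab_frame(n) for n in('scene','side','wrist')}
for n,p in ps.items():
    save(p,n+'0'); print(n,p['fx'],ray(p,(p['cx'],p['cy'])))
    for t in('well_mouth','mixer','rod_grip','rod_tip','reset_rod','tool_block','screwdriver_grip','nut_driver_grip','mug_center','mouse_center'):
        print(n,t,[(np.round(r['centre']),round(r['score'],2)) for r in pinpoint(p,t)][:4])
E
```

```text
pics
scene 417.33260352654935 (array([1.0448, 0.6528, 0.6905]), array([-0.4977, -0.5752, -0.6492]))
scene well_mouth [(array([253., 140.]), 0.64)]
scene mixer [(array([267., 160.]), 0.89)]
scene rod_grip [(array([462., 246.]), 0.82), (array([420., 228.]), 0.81), (array([451., 261.]), 0.61), (array([250., 142.]), 0.4)]
scene rod_tip [(array([422., 224.]), 0.72), (array([454., 286.]), 0.67), (array([440., 300.]), 0.52), (array([394., 220.]), 0.26)]
scene reset_rod [(array([456., 265.]), 0.84), (array([444., 284.]), 0.8), (array([461., 238.]), 0.58), (array([418., 242.]), 0.51)]
scene tool_block [(array([389., 259.]), 0.81)]
scene screwdriver_grip [(array([394., 216.]), 0.94)]
scene nut_driver_grip [(array([374., 213.]), 0.58), (array([392., 260.]), 0.54)]
scene mug_center [(array([377., 302.]), 0.83)]
scene mouse_center [(array([297., 271.]), 0.81)]
side 417.34208658079103 (array([ 0.3814, -0.5193,  0.8786]), array([ 0.1988,  0.6306, -0.7502]))
side well_mouth [(array([362., 288.]), 0.76)]
side mixer []
side rod_grip [(array([269., 146.]), 0.68), (array([233., 146.]), 0.51), (array([253., 135.]), 0.5), (array([272., 123.]), 0.42)]
side rod_tip [(array([237., 177.]), 0.71), (array([259., 166.]), 0.45)]
side reset_rod [(array([237., 160.]), 0.72), (array([274., 142.]), 0.69), (array([268., 165.]), 0.53), (array([253., 152.]), 0.52)]
side tool_block [(array([277., 194.]), 0.9)]
side screwdriver_grip [(array([274., 162.]), 0.71)]
side nut_driver_grip [(array([322., 151.]), 0.73), (array([285., 180.]), 0.62)]
side mug_center [(array([321., 150.]), 0.97), (array([282., 180.]), 0.23)]
side mouse_center [(array([350., 196.]), 0.87)]
wrist 279.05042353874967 (array([0.1453, 0.5612, 0.3738]), array([ 0.2528, -0.0991, -0.9624]))
wrist well_mouth []
wrist mixer []
wrist rod_grip []
wrist rod_tip []
wrist reset_rod []
wrist tool_block []
wrist screwdriver_grip []
wrist nut_driver_grip []
wrist mug_center []
wrist mouse_center []
```

View pics/scene0.png

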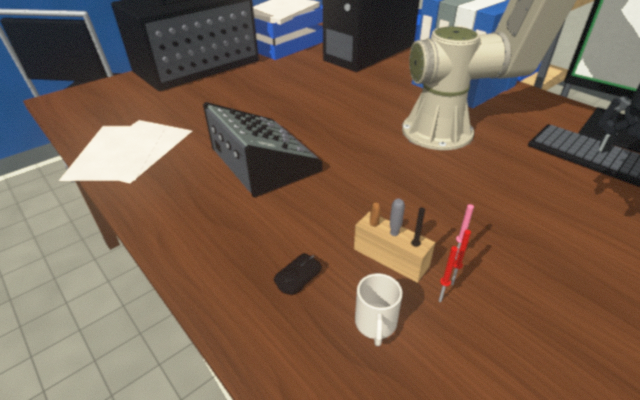

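View pics/side0.png

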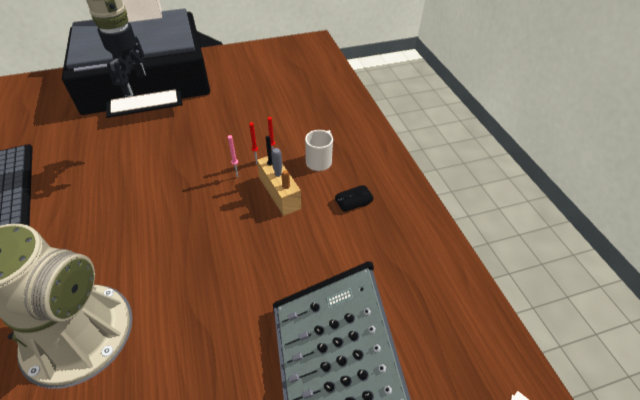

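The scene view shows the black rod in the block's bore nearest +y (handle about (420,225), flange (416,243)). Pink and red look-alikes stand to its right. The side view shows the black handle near (269,150), the panel, and the well candidate at (362,288).

```bash
python3 - <<'E'
from h import *
np.set_printoptions(precision=4,suppress=True)
s=grab_frame('scene');d=grab_frame('side')
print('grip',tri([(s,(420,228)),(d,(269,146))]),'flange',tri([(s,(417,242)),(d,(268,165))]))
print('flange z75',onz(s,(416.5,243),.077),onz(d,(268,165),.077))
print('block',tri([(s,(389,259)),(d,(277,194))]), 'screw',tri([(s,(394,216)),(d,(274,162))]))
print('well',onz(d,(362,288),.138))
print('mouse',onz(d,(350,196),.015),'mug',tri([(s,(377,302)),(d,(321,150))]))
for a in ((233,146),(253,135),(272,123)): print('red', [ (uv,tri([(s,uv),(d,a)])) for uv in ((462,246),(451,261),(466,220))])
# block top corners in scene
for uv in ((355,233),(364,217),(434,239),(424,276)): print(onz(s,uv,.075 if uv!=(424,276) else 0))
im=d['img'][255:400,250:430]; cv2.imwrite('pics/panel.png',cv2.resize(im,None,fx=4,fy=4,interpolation=cv2.INTER_CUBIC)[:,:,::-1])
E
```

```text
grip (array([0.5151, 0.3274, 0.1277]), [np.float64(2.56689439794274), np.float64(2.566894397942711)]) flange (array([0.5031, 0.3169, 0.0715]), [np.float64(0.10052173989679797), np.float64(0.10052173989688615)])
flange z75 [0.511  0.3211 0.077 ] [0.5022 0.3113 0.077 ]
block (array([ 0.5176,  0.2693, -0.006 ]), [np.float64(5.875381590438287), np.float64(5.875381590438369)]) screw (array([0.5172, 0.2666, 0.1215]), [np.float64(5.776579521177162), np.float64(5.77657952117722)])
well [ 0.5949 -0.1494  0.138 ]
mouse [0.7023 0.1896 0.015 ] mug (array([0.6669, 0.3562, 0.0526]), [np.float64(2.8958721229027287), np.float64(2.8958721229025484)])
red [((462, 246), (array([0.4341, 0.3939, 0.0821]), [np.float64(16.09845007026277), np.float64(16.098450070262857)])), ((451, 261), (array([0.4479, 0.3997, 0.0631]), [np.float64(32.991692267773594), np.float64(32.991692267773736)])), ((466, 220), (array([0.4211, 0.3682, 0.1184]), [np.float64(0.19704927811797238), np.float64(0.1970492781177662)]))]
red [((462, 246), (array([0.4834, 0.4037, 0.1134]), [np.float64(0.6901784412645816), np.float64(0.6901784412647544)])), ((451, 261), (array([0.4965, 0.4095, 0.0953]), [np.float64(16.293446906032056), np.float64(16.2934469060322)])), ((466, 220), (array([0.4698, 0.3791, 0.1471]), [np.float64(13.700952516237018), np.float64(13.700952516237008)]))]
red [((462, 246), (array([0.5314, 0.414 , 0.1466]), [np.float64(12.691006672631497), np.float64(12.691006672631408)])), ((451, 261), (array([0.544 , 0.4197, 0.1294]), [np.float64(1.6574833097167765), np.float64(1.6574833097168182)])), ((466, 220), (array([0.5175, 0.3906, 0.1774]), [np.float64(25.688005785164066), np.float64(25.68800578516412)]))]
[0.583  0.2149 0.075 ]
[0.5329 0.192  0.075 ]
[0.4731 0.3366 0.075 ]
[0.5089 0.3529 0.    ]
```

View pics/panel.png

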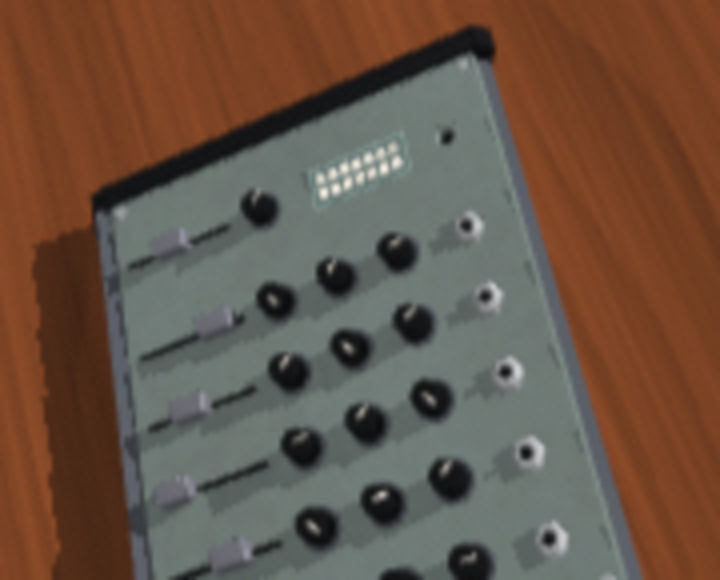

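The crop shows the well as a plain dark hole at side pixel (361.8, 289), with nutted jacks running down the row from (367,311) to (387,390). Next I'll compute the console yaw, then move above the rod.

```bash
python3 - <<'E'
from h import *
np.set_printoptions(precision=4,suppress=True)
print(monitor.sense()['eef_rot'])
d=grab_frame('side')
P=np.array([onz(d,(250+u/4,255+v/4),.138)[:2] for u,v in((447,136),(468,225),(487,296),(507,371),(529,453),(549,540))]);print(P)
v=np.polyfit(P[:,1],P[:,0],1);print('mixer yaw',-np.degrees(np.arctan(v[0])))
for yaw in(112,-68):
    print(yaw,kin.solve_ik([.507,.320,.30],[180,0,yaw]))
b=min((112,-68),key=lambda y:abs((kin.solve_ik([.507,.320,.30],[180,0,y]))[5]))
arm.move_ptp([.507,.320,.30],[180,0,b])
w=grab_frame('wrist');save(w,'w1')
print(proj(w,[.507,.32,.169]),proj(w,[.507,.32,.077]))
for t in('rod_grip','reset_rod','tool_block','screwdriver_grip'): print(t,[(np.round(r['centre']),round(r['score'],2)) for r in pinpoint(w,t)])
E
```

```text
[179.9952   0.0014 158.6389]
[[ 0.5936 -0.1514]
 [ 0.586  -0.1988]
 [ 0.5813 -0.2345]
 [ 0.5766 -0.27  ]
 [ 0.5719 -0.3064]
 [ 0.5658 -0.3422]]
mixer yaw -8.089808146124586
112 [24.5905 20.423  13.0503 82.6273  0.     92.5905]
-68 [ 24.5905  20.423   13.0503  82.6273   0.     -87.4095]
[321.1421 200.0988] [321.0714 181.3933]
rod_grip [(array([283., 290.]), 0.97), (array([434., 229.]), 0.85), (array([318., 188.]), 0.73), (array([229., 270.]), 0.72), (array([200., 165.]), 0.29)]
reset_rod [(array([316., 179.]), 0.92), (array([407., 232.]), 0.73), (array([297., 265.]), 0.68), (array([252., 254.]), 0.63)]
tool_block [(array([324., 139.]), 0.83), (array([214.,  11.]), 0.57)]
screwdriver_grip [(array([322., 142.]), 0.92)]
```

View pics/w1.png

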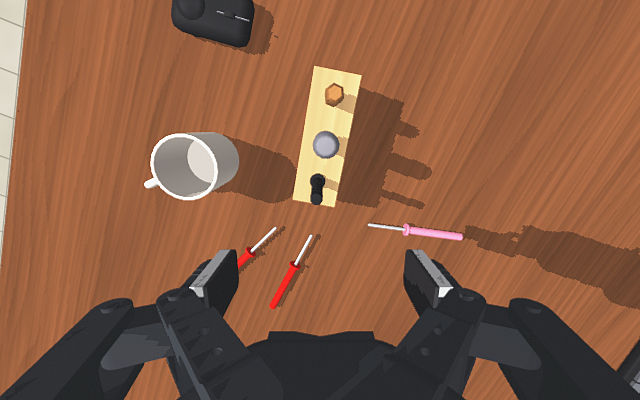

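The wrist view shows the rod straight below, with its top at about (317,199) and flange at (318,182). The block is rotated about 10° from the gripper, and the red and pink rods are clear of the fingers. I'll measure the block yaw and rod here, then grasp.

```bash
python3 - <<'E'
from h import *
np.set_printoptions(precision=4,suppress=True)
w=grab_frame('wrist')
c=np.array([onz(w,uv,.075)[:2] for uv in((315,67),(361,74),(335,207),(293,201))]);print(c,np.linalg.norm(c-np.roll(c,-1,0),axis=1),c.mean(0))
y=(c[3]+c[2]-c[0]-c[1]);y/=np.linalg.norm(y);yaw=np.degrees(np.arctan2(-y[0],y[1]));print('yaw',yaw,'bore',c.mean(0)+.05*y)
print('flange',onz(w,(318,182),.077),'top',onz(w,(317,199),.169))
s=grab_frame('scene')
for uv in ((421,209),(420,228),(416.5,243)): print(uv)
for z,n in((.169,'top'),(.13,'grip'),(.077,'fl')): 
    X=np.r_[c.mean(0)+.05*y,z]; print(n,proj(s,X),proj(grab_frame('side'),X),proj(w,X))
E
```

```text
[[0.5632 0.2001]
 [0.5115 0.187 ]
 [0.4773 0.3449]
 [0.5309 0.3579]] [0.0533 0.1615 0.0552 0.1611] [0.5208 0.2725]
yaw 11.885344128679726 bore [0.5105 0.3214]
flange [0.5104 0.3222 0.077 ] top [0.5111 0.3205 0.169 ]
(421, 209)
(420, 228)
(416.5, 243)
top [423.3631 208.9886] [267.4066 136.3179] [317.2462 200.1648]
grip [420.4751 223.9938] [268.5943 147.5828] [317.6987 190.8905]
fl [416.8246 242.9608] [270.112  161.9784] [318.1593 181.45  ]
```

```bash
python3 - <<'E'
from h import *
np.set_printoptions(precision=4,suppress=True)
O=[180,0,102];x,y=.5107,.3214
arm.move_ptp([x,y,.26],O)
print(arm.servo_line([x,y,.130],max_speed=.1,force_limit=8))
s0=monitor.sense();print(s0['ft_force'],s0['tcp_pos'])
jaws.gripper_close();arm.pause(.3)
s=monitor.sense();print(s['grip_width'],s['grip_force'],s['ft_force'],s['tcp_pos'],s['time'])
if s['grip_width']>.008: print(arm.servo_line([x,y,.30],max_speed=.1,force_limit=10))
s=monitor.sense();print(s['grip_width'],s['ft_force'],s['tcp_pos'],s['time'])
w=grab_frame('wrist');save(w,'w2');print(proj(w,[x,y,.185]),proj(w,[x,y,.245]))
for t in('rod_tip','reset_rod'): print(t,[(np.round(r['centre']),round(r['score'],2)) for r in pinpoint(w,t)])
E
```

```text
False
[-0.1062  0.4934  0.9552] [0.5112 0.3216 0.1307]
0.010130512347299683 58.3549690246582 [-1.2278 -1.0992  1.9854] [0.5108 0.3214 0.1301] 10.0167
False
0.010408962733167819 [ 0.2574 -0.283   1.0175] [0.5105 0.3213 0.2993] 11.8667
[320.5367 207.3514] [320.447  231.9465]
rod_tip [(array([359., 108.]), 0.91), (array([321., 208.]), 0.74), (array([318., 101.]), 0.64)]
reset_rod [(array([332.,  61.]), 0.71), (array([219., 132.]), 0.7), (array([384.,  71.]), 0.61), (array([320., 232.]), 0.6)]
```

View pics/w2.png

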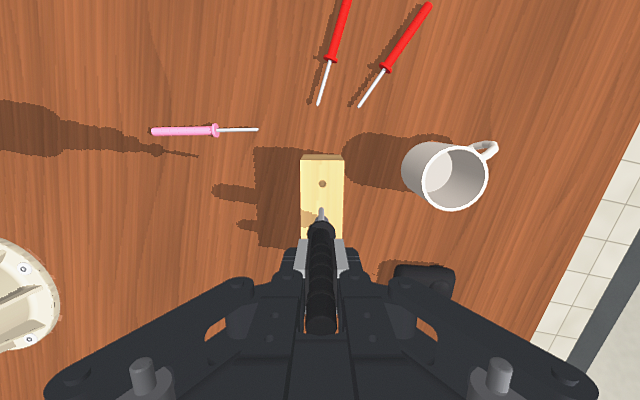

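The rod is held straight: tip at (321,208) matches the prediction, and the empty bore is visible at (322,184). Next stop is above the well.

```bash
cat >> h.py <<'E'
from scipy.spatial.transform import Rotation as Ro
YAW=-8.1
MR=Ro.from_euler('z',YAW,degrees=True).as_matrix()
n=MR@np.array([-.5,0,3**.5/2]); up=MR@np.array([3**.5/2,0,.5]); my=MR@np.array([0,1.,0])
def wori(s):
    y=s*my; z=-n; return Ro.from_matrix(np.c_[np.cross(y,z),y,z]).as_euler('xyz',degrees=True)
def tcp(w,h): return np.array(w)+n*(.115+h)   # tip h above mouth w
E
python3 - <<'E'
from h import *
np.set_printoptions(precision=4,suppress=True)
w=grab_frame('wrist');print('bore',onz(w,(322,184),.075),monitor.sense()['eef_rot'],monitor.sense()['joint_positions'])
W=[.594,-.151,.138]
sol={s:kin.solve_ik(tcp(W,.06),wori(s)) for s in(1,-1)};print(sol)
s=min((k for k in sol if sol[k] is not None),key=lambda k:np.abs(np.array(sol[k])-monitor.sense()['joint_positions']).max());print(s)
arm.servo_line([.5107,.3214,.36],max_speed=.15)
arm.move_ptp(tcp(W,.10),wori(s)); arm.servo_line(tcp(W,.06),max_speed=.08);arm.pause(.3)
st=monitor.sense();print(st['tcp_pos'],tcp(W,.06),st['time'],st['joint_positions'])
w=grab_frame('wrist');save(w,'w3')
tip=np.array(st['tcp_pos'])-n*.115
print('tip',proj(w,tip),'well',proj(w,W))
for t in('rod_tip','well_mouth'): print(t,[(np.round(r['centre'],1),round(r['score'],2)) for r in pinpoint(w,t)])
d=grab_frame('side');save(d,'d3');print('side tip',proj(d,tip),'well',proj(d,W))
for t in('rod_tip','well_mouth'): print(t,[(np.round(r['centre'],1),round(r['score'],2)) for r in pinpoint(d,t)])
E
```

```text
bore [0.5128 0.3206 0.075 ] [-179.9661    0.0087  102.0017] [ 24.5664  20.9022  13.6924  82.8252  -0.0012 102.5648]
{1: array([-29.8256, -10.2116, -30.0368,  41.9683,  10.6659, -19.0386]), -1: array([-29.8256, -10.2116, -30.0368,  41.9683,  10.6659, 160.9614])}
-1
[ 0.5075 -0.1388  0.2902] [ 0.5074 -0.1387  0.2896] 15.25 [-29.831  -10.2498 -30.0098  41.9757  10.6667 160.9595]
tip [321.9192 206.6507] well [321.6546 191.765 ]
rod_tip [(array([324.3, 206.1]), 0.72)]
well_mouth [(array([319.8, 193. ]), 0.98)]
side tip [348.8718 277.0823] well [361.8617 288.7976]
rod_tip [(array([274.4, 151.1]), 0.67), (array([350.1, 280.3]), 0.46)]
well_mouth [(array([360.1, 287. ]), 0.68)]
```

View pics/w3.png

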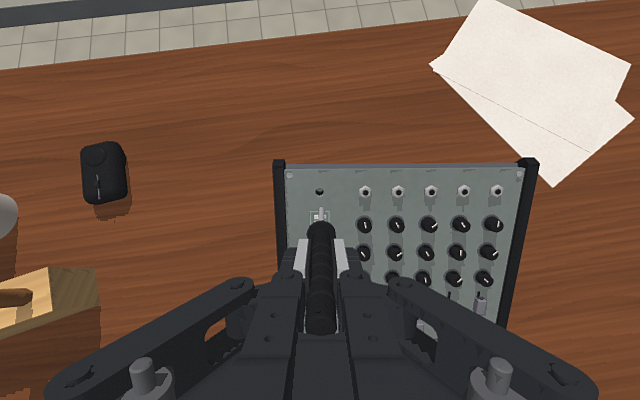

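The wrist view shows the well at (320,191.5) and the rod tip at about (321,208), with the jack row horizontal, so the yaw is right. I'll move closer and refine with blob centroids.

```bash
cat >> h.py <<'E'
def onplane(p,uv,W):
    o,d=ray(p,uv); return o+d*(n@(np.array(W)-o))/(n@d)
def dark(p,uv,r=7):
    u,v=np.round(uv).astype(int);g=cv2.cvtColor(p['img'],cv2.COLOR_RGB2GRAY)[v-r:v+r+1,u-r:u+r+1].astype(float)
    m=np.clip(np.median(g)-15-g,0,None);Y,X=np.mgrid[-r:r+1,-r:r+1];return np.array([u+(m*X).sum()/m.sum(),v+(m*Y).sum()/m.sum()])
E
python3 - <<'E'
from h import *
np.set_printoptions(precision=4,suppress=True)
W=np.array([.594,-.151,.138])
w=grab_frame('wrist');d=grab_frame('side')
a=dark(w,(320,191.5));b=dark(d,(361.8,289),5);print(a,b)
Ww=onplane(w,a,W);Wt=tri([(w,a),(d,b)]);print('plane',Ww,'tri',Wt)
P=np.array([onplane(w,uv,W+.003*n) for uv in((365,191),(398,191),(431,191),(463.5,190.5),(497,190.5))]);print(P,'yaw',np.degrees(np.arctan2(-(P[0]-P[-1])[0],(P[0]-P[-1])[1])),np.linalg.norm(P[0]-P[-1]))
W2=Ww; arm.servo_line(tcp(W2,.015),max_speed=.06);arm.pause(.4)
w=grab_frame('wrist');d=grab_frame('side');st=monitor.sense();tip=np.array(st['tcp_pos'])-.115*n
print('err tcp',np.array(st['tcp_pos'])-tcp(W2,.015),Ro.from_euler('xyz',st['eef_rot'],degrees=True).as_matrix()[:,2]+n)
print('w tip',proj(w,tip),'well',proj(w,W2),'d',proj(d,tip),proj(d,W2))
A=cv2.resize(w['img'][150:250,270:370],None,fx=4,fy=4,interpolation=cv2.INTER_CUBIC);u,v=proj(d,W2).astype(int)
B=cv2.resize(d['img'][v-50:v+50,u-50:u+50],None,fx=4,fy=4,interpolation=cv2.INTER_CUBIC);print(u,v)
cv2.imwrite('pics/c4.png',np.hstack([A,B])[:,:,::-1])
E
```

```text
[319.1508 191.8902] [361.3813 288.789 ]
plane [ 0.5939 -0.1481  0.1377] tri (array([ 0.5949, -0.1482,  0.1332]), [np.float64(0.40599522590186504), np.float64(0.4059952259016712)])
[[ 0.5869 -0.1975  0.1412]
 [ 0.5819 -0.233   0.1412]
 [ 0.5768 -0.2685  0.1412]
 [ 0.5723 -0.3035  0.1415]
 [ 0.5672 -0.3395  0.1415]] yaw -7.8877227767086255 0.14340166194096773
err tcp [-0.     -0.      0.0001] [ 0.0001 -0.0001  0.0001]
w tip [321.9557 206.6954] well [321.8631 202.2921] d [358.1517 284.8187] [361.2933 287.6193]
361 287
```

View pics/c4.png

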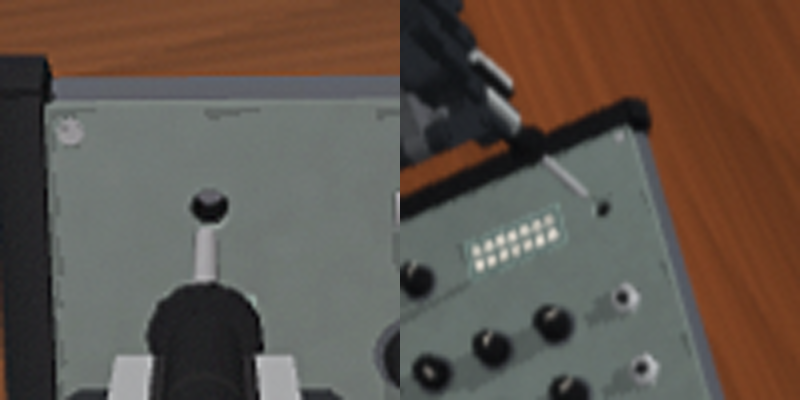

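The crops show the tip just short of the hole: in the wrist view tip (321.75,206.5) and well (322.5,201.2), in the side view tip (359,287) and well (361.75,289). I'll solve the small relative correction.

```bash
python3 - <<'E'
from h import *
np.set_printoptions(precision=4,suppress=True)
w=grab_frame('wrist');d=grab_frame('side');st=monitor.sense();tip=np.array(st['tcp_pos'])-.115*n
W2=tip-.015*n
J=[];r=[]
for p,o in((w,(.75,-5.3)),(d,(2.75,2.0))):
    b=proj(p,W2);J.append(np.c_[[ (proj(p,W2+.001*e)-b) for e in(up,my,n)]].T);r.append(np.array(o)-(b-proj(p,tip)))
J=np.vstack(J);r=np.hstack(r);print(J,r)
print('3dof mm',np.linalg.lstsq(J,r,rcond=None)[0],'2dof',np.linalg.lstsq(J[:,:2],r,rcond=None)[0],'wrist',np.linalg.solve(J[:2,:2],r[:2]),'side',np.linalg.solve(J[2:,:2],r[2:]))
E
```

```text
[[ 0.0014 -1.0588  0.0032]
 [-1.0227 -0.0005  0.2793]
 [ 0.446  -0.1131 -0.2071]
 [-0.1846 -0.4413 -0.184 ]] [ 0.8008 -0.8831 -0.3935 -0.7927]
3dof mm [ 2.0039 -0.7544  4.8389] 2dof [ 0.6927 -0.3567] wrist [ 0.8639 -0.7552] side [-0.3857  1.9576]
```

```bash
cat >> h.py <<'E'
def st():
    s=monitor.sense();f=np.array(s['ft_force']);T=np.array(s['tcp_pos']);return s,T,np.array([f@up,f@my,f@n])
E
python3 - <<'E'
from h import *
np.set_printoptions(precision=4,suppress=True)
s,T,f=st();W=T-n*.13+.0007*up-.0005*my;np.save('W.npy',W);print(f,s['time'],W)
arm.servo_line(tcp(W,.006),max_speed=.04);arm.pause(.2);print(st()[2])
c=arm.servo_line(tcp(W,-.011),max_speed=.02,force_limit=3)
arm.pause(.2);s,T,f=st();print(c,'h',(T-W)@n-.115,'f',f,'t',s['time'],s['torque'],s['grip_width'])
w=grab_frame('wrist');d=grab_frame('side')
A=cv2.resize(w['img'][150:250,270:370],None,fx=4,fy=4,interpolation=cv2.INTER_CUBIC)
B=cv2.resize(d['img'][237:337,311:411],None,fx=4,fy=4,interpolation=cv2.INTER_CUBIC)
cv2.imwrite('pics/c5.png',np.hstack([A,B])[:,:,::-1])
E
```

```text
[-0.3107 -0.1935 -0.2595] 17.15 [ 0.5945 -0.1487  0.1381]
[-0.2777  0.0721 -0.7415]
False h -0.010871232334202952 f [-0.9459  0.6213 -0.7503] t 18.925 [0.0506 0.5174 0.0216] 0.010446812257668072
```

View pics/c5.png

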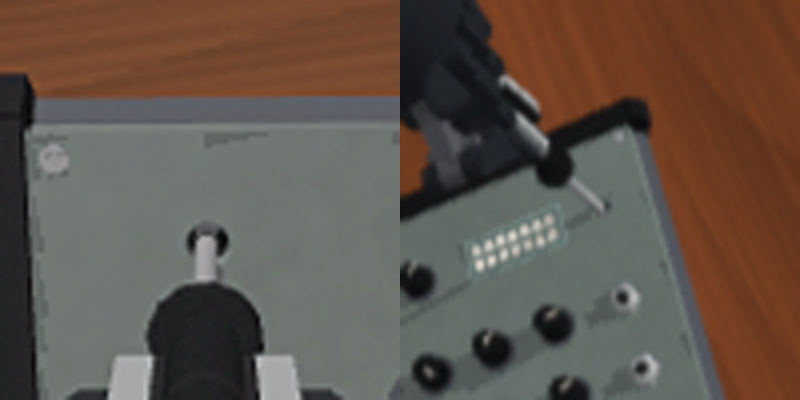

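The rod is inside the well, with the tip about 10 mm deep, no side load and the shaft running through the hole. Now press slowly while watching the force.

```bash
python3 - <<'E'
from h import *
np.set_printoptions(precision=4,suppress=True)
W=np.load('W.npy');s,T,f0=st()
h=-.011
while h>-.033:
    h-=.001
    c=arm.servo_line(tcp(W,h),max_speed=.01,force_limit=6);s,T,f=st();df=f-f0
    print(round(h*1e3,1),round(((T-W)@n-.115)*1e3,2),df,c)
    if df[2]>7.5 or abs(df[:2]).max()>6: break
print(s['time'],s['grip_width'])
E
```

```text
-12.0 -12.07 [-1.2976  0.8074 -0.12  ] False
-13.0 -13.08 [-0.8561  0.8101 -0.6446] False
-14.0 -14.09 [-0.2612 -0.3924  0.0057] False
-15.0 -15.05 [-0.4951  0.2818 -0.0111] False
-16.0 -16.07 [-0.4498  1.2523 -0.3937] False
-17.0 -17.06 [-0.1837  1.1148 -0.3367] False
-18.0 -18.07 [-0.5156 -0.0698 -0.4638] False
-19.0 -19.06 [-0.4442  0.2127 -0.4575] False
-20.0 -20.07 [ 0.093   0.3963 -0.7142] False
-21.0 -21.07 [-0.6783  1.1357 -0.4303] False
-22.0 -21.87 [-1.3776  1.1482  1.9354] False
-23.0 -22.89 [-0.3141  0.6232  3.2745] False
-24.0 -23.91 [-0.5478  0.9601  2.7828] False
-25.0 -24.94 [-0.9655  1.4947  4.3647] False
-26.0 -25.92 [-0.6529  0.6128  5.6008] False
-27.0 -26.43 [-1.1005  1.4782 10.1663] False
23.025 0.010348680600594093
```

Button contact came at about 21.6 mm and the solid stop at about 26 mm, with 10 N on it. I'll hold, then withdraw.

```bash
python3 - <<'E'
from h import *
np.set_printoptions(precision=4,suppress=True)
W=np.load('W.npy')
for i in range(8):
    arm.pause(.5);s,T,f=st();print(s['time'],f,((T-W)@n-.115)*1e3)
c=arm.servo_line(tcp(W,.03),max_speed=.05);print(st()[2])
arm.servo_line(tcp(W,.09),max_speed=.12)
B=[.5107,.3214]
arm.move_ptp([*B,.36],[180,0,102]);arm.servo_line([*B,.245],max_speed=.1);arm.pause(.4)
s,T,f=st();print(s['time'],T,s['eef_rot'],s['ft_force'],s['grip_width'])
w=grab_frame('wrist');sc=grab_frame('scene');tip=T-[0,0,.115]
print('w tip',proj(w,tip),'bore',proj(w,[*B,.075]),'scene',proj(sc,tip),proj(sc,[*B,.075]))
u,v=proj(sc,[*B,.09]).astype(int);print(u,v)
A=cv2.resize(w['img'][140:240,270:370],None,fx=4,fy=4,interpolation=cv2.INTER_CUBIC)
C=cv2.resize(sc['img'][v-50:v+50,u-50:u+50],None,fx=4,fy=4,interpolation=cv2.INTER_CUBIC)
cv2.imwrite('pics/c6.png',np.hstack([A,C])[:,:,::-1])
E
```

```text
23.525 [-1.0731 -0.0262  9.3477] -26.4006934511022
24.025 [-1.8777  0.8735 10.4167] -26.398154030696606
24.525 [-0.4025  0.3128 10.7857] -26.416298860752086
25.025 [-0.6747 -0.2383 10.2447] -26.406815228463458
25.525 [-0.531   1.0752 10.414 ] -26.428165285755394
26.025 [-0.6473 -0.3879 10.4877] -26.404811474598276
26.525 [-0.9362  0.4946 10.9577] -26.40845654946916
27.025 [-1.4444  0.416  11.3197] -26.40815254535048
[ 0.0918 -0.9304 -0.0209]
32.3417 [0.5107 0.3214 0.2451] [179.9885  -0.001  102.0033] [ 0.3927  0.378  -1.0668] 0.010198240686978752
w tip [320.0567 207.2393] bore [320.0797 193.0364] scene [420.3984 224.0156] [416.6085 243.698 ]
417 238
```

View pics/c6.png

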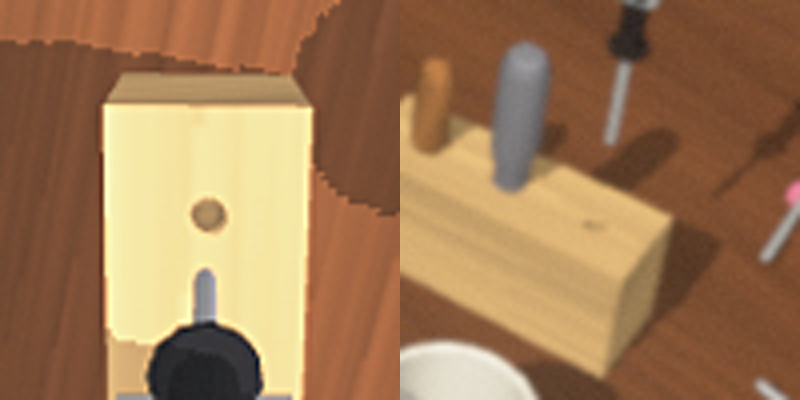

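The bore is clear below and the relative offset is about 1 mm, within the play. The grasp pose was itself in the bore, so I'll lower there with a force guard.

```bash
python3 - <<'E'
from h import *
np.set_printoptions(precision=4,suppress=True)
B=[.5107,.3214];f0=np.array(monitor.sense()['ft_force'])
c=arm.servo_line([*B,.180],max_speed=.04,force_limit=4);s=monitor.sense();print(c,s['tcp_pos'],s['ft_force']-f0)
if not c:
    c=arm.servo_line([*B,.136],max_speed=.05,force_limit=5);s=monitor.sense();print(c,s['tcp_pos'],s['ft_force']-f0)
    if not c:
        c=arm.servo_line([*B,.128],max_speed=.01,force_limit=4);arm.pause(.2);s=monitor.sense();print(c,s['tcp_pos'],s['ft_force']-f0,s['time'])
E
```

```text
False [0.5109 0.3215 0.1803] [ 0.2411 -0.5718  0.8437]
False [0.511  0.3215 0.1364] [-0.3557 -0.4272  0.4329]
True [0.5107 0.3214 0.1301] [-1.0147 -0.0951  7.1469] 36.0583
```

```bash
python3 - <<'E'
from h import *
np.set_printoptions(precision=4,suppress=True)
jaws.ungrasp();arm.pause(.3)
print(arm.servo_line([.5107,.3214,.30],max_speed=.08,force_limit=8));arm.pause(.5)
s=monitor.sense();print(s['time'],s['tcp_pos'],s['grip_width'])
w=grab_frame('wrist');sc=grab_frame('scene')
for z in(.169,.077): print(proj(sc,[.5107,.3214,z]))
A=cv2.resize(w['img'][80:280,220:420],None,fx=2,fy=2);C=cv2.resize(sc['img'][188:288,367:467],None,fx=4,fy=4)
cv2.imwrite('pics/c7.png',np.hstack([A,C])[:,:,::-1])
E
```

```text
False
39.8583 [0.5107 0.3214 0.3   ] 0.08565774243012919
[423.2735 209.0391]
[416.7404 243.0121]
```

View pics/c7.png

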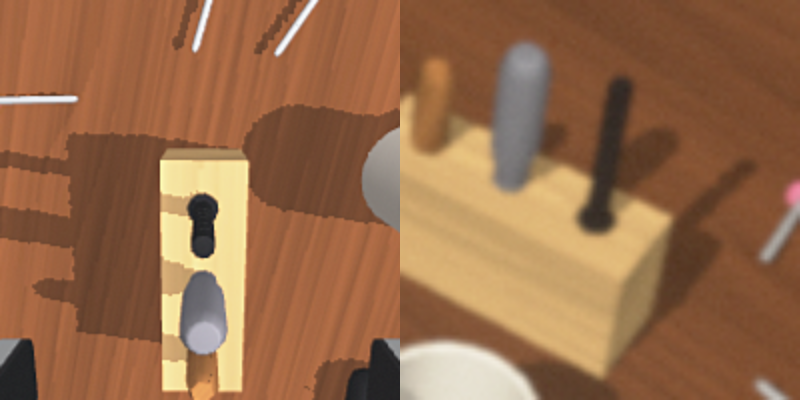

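The rod stands upright in its own bore with the flange seated, and the gripper is clear.

```bash
python3 -c "
from h import *
print(job_done())"
```

```text
the job is handed in; nothing more can be done
None
```

I handed the job in after about 40 s of the 67 s allowed: the reset button was held against its stop for about 4 s at roughly 10 N, and the rod is back upright and fully seated in its original bore, with the gripper clear.

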